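# Pop the tool box and throw its lid open

## Robot

A 7-joint arm with a two-finger parallel gripper is mounted at the origin on the work surface. World frame = base frame: x ahead of the robot, y to its left, z up, the work surface at z = 0. Lengths are in m, angles in rad, forces in N, time in s.
With the tool pointing down it reaches from about 0.375 to 0.925 m from the base axis. Payload 3.1 kg.
Tool frame: the origin (TCP) lies on the centre line of the jaws, within the pads' length; the fingertips stand 14 mm ahead of it and the grasp point (between the pads) lies 5 mm behind it; z points along the fingers, y is the direction in which the jaws open and shut (so a half turn about z gives the same grasp; the last joint's range is limited). The gripper opens to 85 mm and grips with 20 to 120 N. Pads are 22 mm wide; open, the fingers measure 114 mm over their backs; the gripper's body (76 mm by 85 mm) begins 54 mm behind the grasp point. The pads swing forward as they close: fully open they stand 13 mm farther back than shut.
Start: joints at [-0.098, 0.383, 0.044, 1.598, -0.018, 1.161, -0.05], TCP at [0.65, 0, 0.245] pointing down, gripper open.
Joint ranges: [-2.61, 2.61], [-0.41, 2.15], [-1.48, 1.57], [0, 2.5], [-1.57, 4.71], [0.05, 1.97], [-2.85, 2.85]. Speed limits (rad/s): [2.79, 2.79, 3.14, 3.14, 3.14, 3.14, 3.14].

## Interface

Orientations are given as a unit quaternion [x, y, z, w].
In Python, from rig import read_state, camera, get_calibration, close_job, recognise, silhouettes gives the robot as it stands. The module is installed in compiled form; this text tells all that it offers.
- The arm moves only by the tool move_arm, never from a script. Its argument "increments" is a list that holds one entry, the list of rows, each a list of 5 numbers: the finger opening in cm, from 0 to 8.54, then the shift along the tool's x, y, z in cm, then the turn about the tool's z in rad. In form: [[[gripper, tx, ty, tz, turn], ...]]. A call has 1 to 5 rows; each row is the pose to reach, as a shift and turn from the pose measured when the call began, along the tool's axes at that moment; what a row does not reach only later rows make up. A row lasts 1/10 s, in which the tool goes at most 50 mm and 8.59 degrees, less where a joint would pass 70% of its speed; a pose out of reach is approached as far as the arm can. A call with a gripper value outside its range is refused whole. The fingers move at their own pace and stop on an object; the grip force is fixed at half the most. Time passes only in rows, so rows that repeat a pose let the fingers close. It gives the time, the measured TCP pose, the force and the opening at its end, in the units of the state.
- read_state(): the state, without advancing time (a new reading comes with each control period).
- camera(name): name is "scene" or "side" or "wrist"; returns the picture (400x640x3 uint8, red, green, blue); there is no depth.
- get_calibration(name): a dict with "fx", "fy", "cx", "cy" (pixels), "origin" and "rotation" of the camera in the world. Camera axes: x right, y down, z forward; pixel columns grow to the right and rows downward; lengths in m; the calibration is good to about 2 mm. A picture is of the moment at which its call begins: read the wrist's pose just before it. get_calibration takes no time and is no camera call; for the wrist camera it gives the pose at the moment of the call.
- close_job(): hands the job in, once; it reports no verdict.
Trained networks look in the newest picture that a camera, given by its name, has taken for a name from the list of things; names that differ only in an ending like _2 or _b are one class to them, and where a whole thing is asked for, a point or a joint stands for the part that bears it (a point fixed in the world has none). Each returns a list of dicts, best first, with "confidence" (0 to 1); they miss things now and then, are a little off and sometimes report something else, mostly with a low value. They report only what shows in the picture. A call takes as long as a camera call.
- recognise(camera, label): "xy" ([column, row] in pixels, amid what is visible of it).
- silhouettes(camera, label): "pixels" (400x640 bool, what is visible of it) and "xy" ([column, row] in pixels, amid what is visible of it).
The state is a dict: "clock": time; "qpos": joint angles; "joint_vel": joint speeds; "tau": joint torques, N m; "eef_pos": TCP position; "tcp_rot": TCP orientation; "force": force on the tool from outside, world axes, zero at the start; "moment": the same for the moment, N m; "width": finger opening in m.
Only numpy, scipy, OpenCV 4.12 (cv2) and the standard library are available. Lean on these libraries where they do the work, as an engineer would, in place of code of your own. Each camera call takes 0.05 s, during which the arm holds its last target.

## Task

Open the tool box on the bench: press down its release tab with a fingertip so that the sprung lid pops up, then push the lid all the way over with the fingers until it rests open, past upright, by itself. Do not grip anything and do not force the box, and leave the jar, the bottle and the wrench where they are.

Things in the scene. Friction and masses are not known exactly. Their poses are not given: they have to be found in the camera images.
- toolbox: Small tool box fixed to the bench, metal sides, black rim and flat black lid: 160 mm deep (x), 280 wide (y), 112 high when shut; walls 4 mm, rim 100 mm high. Origin: centre of its underside. -x is the front (tab, roughly towards the robot), +x the back (hinge), z up. Its contents lie 36 mm or more below the rim, but for a 12 mm steel spring pin by the +y side wall, 50 mm from the hinge.
- lid (a joint): Lid angle (rad): 0 shut and latched, 1.57 upright, 1.85 open at its stop. Plate 160 x 280 x 12 mm, about 0.25 kg, hinged along the back top edge. Once the tab frees it, a spring pin lifts it within about 1 s to about 0.5, front edge some 75 mm above the rim, where it rests; the spring does not act further. Let go short of upright it falls back onto the pin; past upright it falls open and stays.
- tab (a joint): Angle of the release tab (rad): 0 at rest, 0.28 pressed to its stop (its press point then 6.7 mm lower). It frees the lid at about 0.16 and springs back when let go. It needs about 1.6 N to start and 4.5 N at the stop, on the press point.
- tab_press (a point): Point to press straight down: middle of the top of the steel tab, a paddle 44 mm wide (y), 6 thick, standing out from the box's front; at x = -114, y = 0, z = 83 mm of the tool box at rest. The paddle ends 14 mm further out; 22 mm nearer the box an upright catch, 24 mm wide, rises to 28 mm above the point and holds the lid's strike.
- lid_hinge (a point): Middle of the hinge line of the lid, at x = +80 mm, y = 0, z = 100 mm of the tool box; the line runs along the box's y. It does not move when the lid turns.
- lid_edge (a point): Middle of the lower front edge of the lid, 160 mm from the hinge line; it moves with the lid (at x = -80 mm, z = 100 mm of the tool box while shut). A steel strike, 24 mm wide and 4 mm thick, stands 5 mm out of it.
- jar: Bystander: glass jar with a metal cap, 68 mm across, 85 mm high, loose beside the tool box, on either side. Origin: centre of its underside.
- can: Bystander: white plastic bottle with a white cap, 60 mm across, 150 mm high, loose beside the tool box, on either side. Origin: centre of its underside.
- wrench: Bystander: steel wrench 170 mm long, 8 mm thick, lying loose on the bench in front of the tool box, lengthwise roughly along the box's front, left of the tab as the robot sees it. Its own x runs along it; origin: on the bench near its middle.

How it is judged:
On the way, in this order (a step that is already met when the one before it is completed fails the run):
1. the release tab is pressed while the lid is still shut (value of joint tab above 0.12 rad and value of joint lid below 0.2 rad and contact force between the fingers and toolbox above 0.5 N).
2. the lid has sprung up (value of joint lid above 0.3 rad), for 0.1 s.
3. the lid is pushed fully open (value of joint lid above 1.7 rad), for 0.2 s.
At the end, for the whole second after the job is handed in: The lid rests open at more than 1.7 rad (its stop is at 1.85), still (under 0.1 rad/s), the tab has sprung back (under 0.08 rad), and jar, bottle and wrench are each within 25 mm of where they stood (value of joint lid above 1.7 rad and velocity of joint lid between -0.1 and 0.1 rad/s and value of joint tab below 0.08 rad and distance of each of jar, can, wrench from where it was at the start of the episode below 0.025 m); the robot touches nothing.
It fails at once if the box, its tab or its lid is gripped or forced: more than 60 N from the fingers (contact force between the fingers and toolbox above 60 N).
It fails at once if the jar is moved or lifted by more than 25 mm (distance of jar from where it was at the start of the episode above 0.025 m).
It fails at once if the bottle is moved or lifted by more than 25 mm (distance of can from where it was at the start of the episode above 0.025 m).
It fails at once if the wrench is moved or lifted by more than 25 mm (distance of wrench from where it was at the start of the episode above 0.025 m).
It also fails if it takes over 48 s, if anything falls off the work surface, if the arm or the gripper's body presses on something with over 40 N, if the wrist force passes 120 N, or if a joint passes its speed limit or range.

## Working session

There is one attempt and no reset: what is moved stays moved. The work goes in short steps, Python scripts to look and compute and a tool call to move; the robot and the scene stay as the last step left them, time stands still between calls to the robot, and variables do not carry over. Pictures are saved under pics/ and viewed, and the job is handed in when it is done.

Besides the shell and the picture viewer there is one more tool, called as name([rows], argument=value, ...), one row to a line, values as JSON. move_arm: Moves the arm, as the interface text tells. Its arguments: {"type":"object","properties":{"increments":{"type":"array","items":{"type":"array","items":{"type":"array","items":{"type":"number"}}}}},"required":["increments"]}

```bash
mkdir -p pics
python3 - <<'E'
from rig import *
import cv2,numpy as np
s=read_state();print(s)
for n in ["scene","side","wrist"]:
    im=camera(n);cv2.imwrite(f"pics/{n}0.png",im[:,:,::-1])
    c=get_calibration(n);print(n,c)
    for l in ["toolbox","tab_press","lid_edge","lid_hinge","tab","lid","jar","can","wrench"]:
        try:
            r=recognise(n,l);print(n,l,[(np.round(a["xy"],1).tolist(),round(a["confidence"],2)) for a in r[:2]])
        except Exception as e: print(n,l,e)
print(read_state()["clock"])
E
```

```text
{'clock': 0.0, 'qpos': array([-0.09782991,  0.38383351,  0.04384259,  1.59963804, -0.01789265,
        1.16122355, -0.04993504]), 'joint_vel': array([-0.00036253,  0.000204  ,  0.00057506, -0.00020465, -0.00209194,
        0.00015713,  0.00045128]), 'tau': array([-8.41360106e-04, -4.33466363e+01,  1.02427706e+00, -2.49513745e+01,
        1.06121189e-02,  1.12996699e-02, -5.17373280e-06]), 'eef_pos': array([6.49055065e-01, 5.41116239e-06, 2.43858560e-01]), 'tcp_rot': array([ 0.70708191,  0.70713035, -0.00101153, -0.00090149]), 'force': array([-0.39647812,  0.29834783,  0.14476861]), 'moment': array([-0.00015857, -0.01982038,  0.01776646]), 'width': 0.08557120894870282}
scene {'fx': 511.56825899161436, 'fy': 511.56825899161436, 'cx': 326.47630840955674, 'cy': 203.83690190454652, 'origin': array([ 1.20330988, -0.45853413,  0.86312443]), 'rotation': array([ 0.8189386 ,  0.41579252, -0.17462388, -0.35491217])}
scene toolbox [([267.9, 252.4], 0.92)]
scene tab_press [([241.1, 212.4], 0.53)]
scene lid_edge [([262.8, 238.0], 0.86)]
scene lid_hinge [([264.1, 238.7], 0.57)]
scene tab [([242.4, 
[... 642 characters left out ...]
[([390.6, 231.3], 0.61)]
side jar [([324.4, 182.5], 0.94)]
side can [([490.1, 311.3], 0.85)]
side wrench [([254.5, 267.8], 0.75)]
wrist {'fx': 325.99037905789555, 'fy': 325.99037905789555, 'cx': 322.82085912532585, 'cy': 195.87573645989508, 'origin': array([0.65025164, 0.0710274 , 0.37380035]), 'rotation': array([9.89555475e-01, 4.80160673e-04, 4.39840672e-04, 1.44151095e-01])}
wrist toolbox [([245.1, 238.0], 0.87)]
wrist tab_press [([127.9, 293.6], 0.57), ([238.9, 65.3], 0.22)]
wrist lid_edge [([244.7, 242.9], 0.65)]
wrist lid_hinge []
wrist tab [([128.2, 295.2], 0.82)]
wrist lid [([245.6, 241.3], 0.94)]
wrist jar [([240.3, 65.3], 0.61)]
wrist can []
wrist wrench [([69.4, 141.1], 0.85)]
1.5
```

View pics/scene0.png

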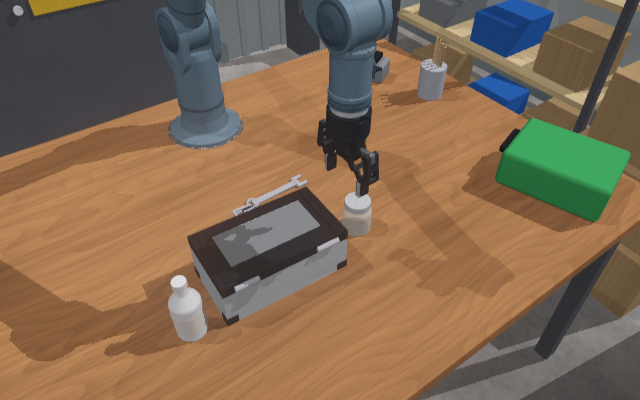

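View pics/side0.png

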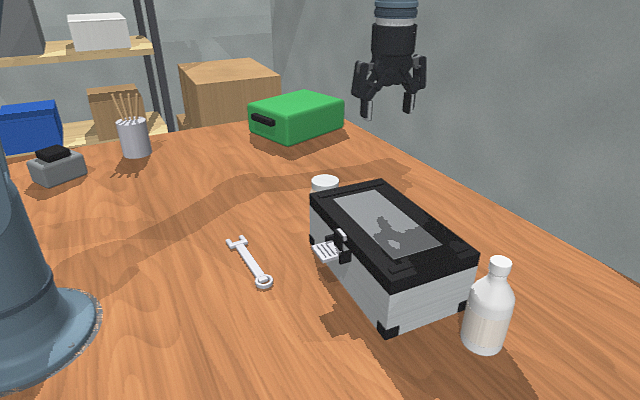

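View pics/wrist0.png

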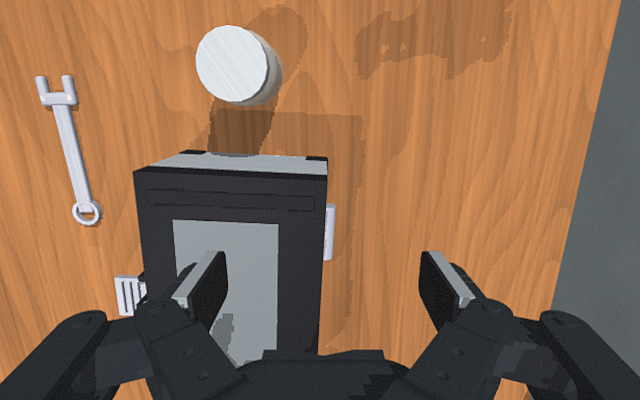

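```bash
cat > h.py <<'E'
from rig import *
import cv2,numpy as np
from scipy.spatial.transform import Rotation as R
from scipy.optimize import minimize
def proj(c,P):
    p=R.from_quat(c["rotation"]).inv().apply(np.atleast_2d(P)-c["origin"])
    return np.c_[c["fx"]*p[:,0]/p[:,2]+c["cx"],c["fy"]*p[:,1]/p[:,2]+c["cy"]]
def ray(c,uv,z):
    d=R.from_quat(c["rotation"]).apply([(uv[0]-c["cx"])/c["fx"],(uv[1]-c["cy"])/c["fy"],1])
    return c["origin"]+d*(z-c["origin"][2])/d[2]
def box2w(b,P):
    return R.from_euler("z",b[2]).apply(np.atleast_2d(P))+[b[0],b[1],0]
def lidangle_pts(a,ys=(-.14,.14)):
    # lid corners in box frame
    out=[]
    for y in ys:
        for u in (0,.16):
            for t in (0,.012):
                out.append([.08-u*np.cos(a)+t*np.sin(a),y,.1+u*np.sin(a)+t*np.cos(a)])
    return np.array(out)
E
python3 - <<'E'
from h import *
M={}
for n in ["scene","side"]:
    camera(n)
    c=get_calibration(n)
    for l in ["toolbox","lid","tab"]:
        r=silhouettes(n,l)
        if r: M[n,l]=r[0]["pixels"];print(n,l,r[0]["confidence"],r[0]["pixels"].sum())
    im=camera(n)[:,:,::-1].copy()
    for l,k in [("toolbox",0),("lid",1),("tab",2)]:
        if (n,l) in M:
            cs,_=cv2.findContours(M[n,l].astype(np.uint8),0,2);col=[0,0,0];col[k]=255;cv2.drawContours(im,cs,-1,col,1)
    cv2.imwrite(f"pics/{n}_sil.png",im)
    for l,z in [("jar",.0425),("can",.075),("wrench",.004),("tab",.083)]:
        r=recognise(n,l)
        if r: print(n,l,ray(c,r[0]["xy"],z).round(3))
def hullimg(c,P):
    m=np.zeros((400,640),np.float32)
    h=cv2.convexHull(proj(c,P).astype(np.float32))
    cv2.fillConvexPoly(m,np.round(h*16).astype(np.int32),1,shift=4);return m
def cost(b,use=("scene","side")):
    t=0
    for n in use:
        if (n,"lid") not in M: continue
        c=get_calibration(n);P=box2w(b,lidangle_pts(0))
        m=hullimg(c,P);s=M[n,"lid"].astype(np.float32)
        t+=np.abs(cv2.GaussianBlur(m,(0,0),2)-cv2.GaussianBlur(s,(0,0),2)).sum()
    return t
best=None
for yaw in (-.2,0,.2):
  for use in (("scene","side"),("scene",),("side",)):
    r=minimize(cost,[.62,-.13,yaw],args=(use,),method="Nelder-Mead",options=dict(initial_simplex=np.array([[.62,-.13,yaw],[.66,-.13,yaw],[.62,-.09,yaw],[.62,-.13,yaw+.15]]),xatol=1e-4,fatol=.1))
    print(use,r.x.round(4),r.fun)
    if len(use)==2 and (best is None or r.fun<best.fun): best=r
b=best.x;np.save("box.npy",b)
print("tab",box2w(b,[-.114,0,.083]),"edge",box2w(b,[-.08,0,.1]))
for n in ["scene","side"]:
    im=camera(n)[:,:,::-1].copy();c=get_calibration(n)
    for P in [[[x,y,.112] for x,y in((-.08,-.14),(-.08,.14),(.08,.14),(.08,-.14))],[[x,y,.083] for x,y in((-.128,-.022),(-.128,.022),(-.1,.022),(-.1,-.022))]]:
        cv2.polylines(im,[np.round(proj(c,box2w(b,P))).astype(np.int32)],True,(0,255,0),1)
    cv2.imwrite(f"pics/{n}_fit.png",im)
E
```

```text
scene toolbox 0.89 13669
scene lid 0.78 8592
scene tab 0.51 112
scene jar [0.569 0.096 0.042]
scene can [ 0.605 -0.333  0.075]
scene wrench [0.365 0.01  0.004]
side toolbox 0.78 17722
side lid 0.73 9875
side tab 0.68 550
side jar [0.61  0.159 0.042]
side can [ 0.596 -0.341  0.075]
side wrench [ 0.368 -0.001  0.004]
side tab [ 0.464 -0.116  0.083]
('scene', 'side') [ 0.5671 -0.1271 -0.0486] 557.024658203125
('scene',) [ 0.5662 -0.128  -0.0528] 297.5981750488281
('side',) [ 0.5687 -0.127  -0.0574] 148.37118530273438
('scene', 'side') [ 0.5683 -0.1272 -0.0562] 568.2355346679688
('scene',) [ 0.5651 -0.127  -0.042 ] 302.98504638671875
('side',) [ 0.5684 -0.1273 -0.0566] 143.9036865234375
('scene', 'side') [ 0.5674 -0.1272 -0.0509] 566.054931640625
('scene',) [ 0.5658 -0.128  -0.0646] 313.5788879394531
('side',) [ 0.5689 -0.1268 -0.0576] 148.94525146484375
tab [[ 0.45322182 -0.12159121  0.083     ]] edge [[ 0.48718165 -0.1232435   0.1       ]]
```

```bash
python3 -c "
import cv2,numpy as np
a=cv2.imread('pics/scene_fit.png')[150:350,150:410];b=cv2.imread('pics/side_fit.png')[150:350,270:530]
cv2.imwrite('pics/fit2.png',cv2.resize(np.vstack([np.hstack([a,b])]),None,fx=1.5,fy=1.5,interpolation=2))"
```

```text
(no output)
```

View pics/fit2.png

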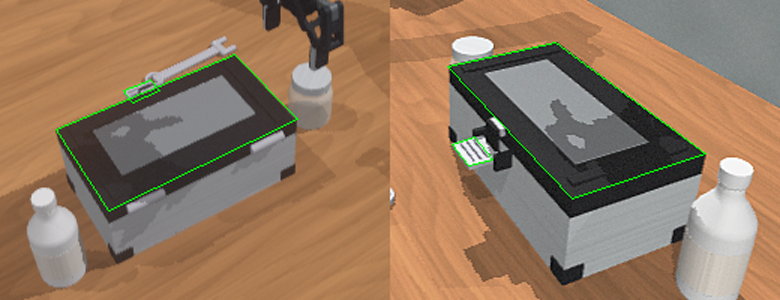

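move_arm([
  [[0,-2.4,-4,0,-0.14],[0,-4.8,-8,0,-0.28],[0,-7.2,-12,0,-0.42],[0,-9.6,-16,0,-0.56],[0,-12.1,-20,0,-0.7]],
])

```text
clock: 3.0
eef_pos: [0.4484, -0.1218, 0.2454]
tcp_rot: [0.419, 0.908, 0.0, 0.0]
force: [-0.1, -2.0, 0.1]
width: 0.0122
```

move_arm([
  [[0,0,0,0,-0.14],[0,0,0,0,-0.28],[0,0,0,0,-0.42],[0,0,0,0,-0.56],[0,0,0,0,-0.7]],
])

```text
clock: 3.5
eef_pos: [0.4484, -0.1219, 0.2457]
tcp_rot: [0.079, 0.997, -0.0, 0.001]
force: [1.0, 0.3, 0.5]
width: -0.0004
```

```bash
cat > st.py <<'E'
from h import *
s=read_state();b=np.load("box.npy")
p=s["eef_pos"];r=R.from_quat(s["tcp_rot"]);
tx=r.as_matrix()
print("clk",s["clock"],"tcp",p.round(4),"w",s["width"].round(4),"F",s["force"].round(2))
print("tool axes",tx.T.round(4).tolist())
tip=p+tx[:,2]*.014
q=R.from_euler("z",-b[2]).apply(tip-[b[0],b[1],0]);print("tip in box",q.round(4), "turn needed to -x:",-((np.arctan2(tx[1,0],tx[0,0])-(np.pi+b[2])+np.pi)%(2*np.pi)-np.pi)*-1)
E
python3 st.py
```

```text
Traceback (most recent call last):
  File "st.py", line 5, in <module>
    print("clk",s["clock"],"tcp",p.round(4),"w",s["width"].round(4),"F",s["force"].round(2))
                                                ^^^^^^^^^^^^^^^^
AttributeError: 'float' object has no attribute 'round'
```

```bash
sed -i 's/s\["width"\].round(4)/round(s["width"],4)/' st.py; python3 st.py
```

```text
clk 3.5 tcp [ 0.4484 -0.1219  0.2457] w -0.0004 F [0.97 0.29 0.54]
tool axes [[-0.9874, 0.1585, -0.0011], [0.1585, 0.9874, -0.0], [0.0011, -0.0002, -1.0]]
tip in box [-0.1188 -0.0005  0.2317] turn needed to -x: -0.11055143726907524
```

move_arm([
  [[0,0,0,3,-0.11],[0,0,0,7,-0.11],[0,0,0,11,-0.11],[0,0,0,13,-0.11],[0,0,0,13,-0.11]],
])

```text
clock: 4.0
eef_pos: [0.4455, -0.1213, 0.1127]
tcp_rot: [0.025, 1.0, 0.0, -0.003]
force: [-0.4, -0.0, -0.3]
width: -0.0002
```

```bash
python3 st.py
python3 - <<'E'
from h import *
a=camera("side")[150:350,230:530];b=camera("wrist")
cv2.imwrite("pics/a1.png",cv2.resize(a[:,:,::-1],None,fx=2.5,fy=2.5));cv2.imwrite("pics/a2.png",b[:,:,::-1])
E
```

```text
clk 4.0 tcp [ 0.4455 -0.1213  0.1127] w -0.0002 F [-0.4  -0.   -0.25]
tool axes [[-0.9988, 0.0491, 0.0063], [0.0491, 0.9988, 0.0008], [-0.0062, 0.0011, -1.0]]
tip in box [-1.218e-01 -1.000e-04  9.870e-02] turn needed to -x: -0.00047701452481385687
```

View pics/a1.png

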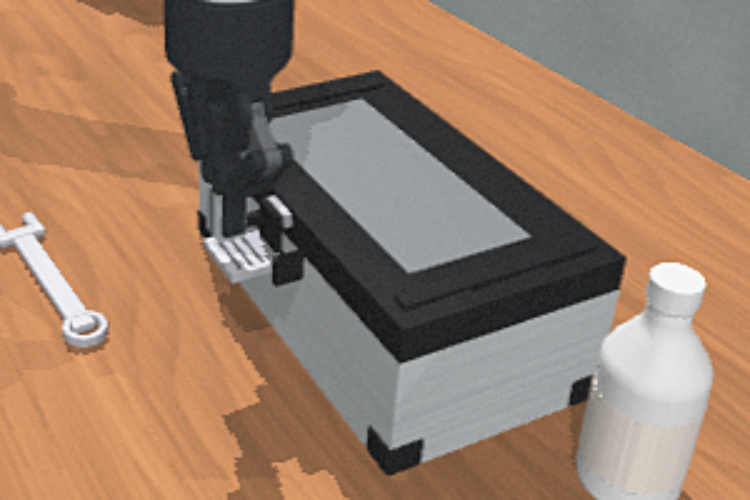

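View pics/a2.png

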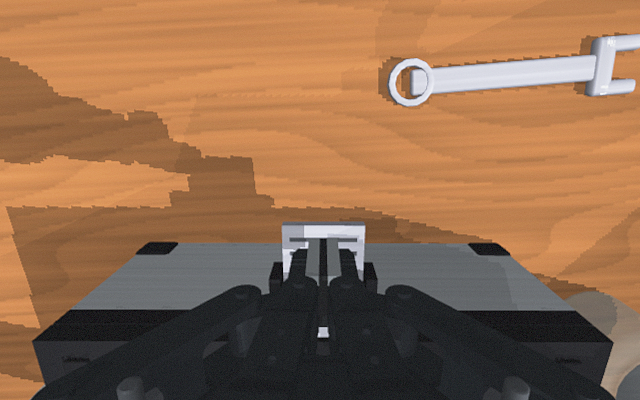

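move_arm([
  [[0,-0.3,0,0.7,0],[0,-0.3,0,1.3,0],[0,-0.3,0,1.5,0],[0,-0.3,0,1.6,0]],
])

```text
clock: 4.5
eef_pos: [0.452, -0.1222, 0.1002]
tcp_rot: [0.025, 1.0, -0.0, 0.001]
force: [0.9, 0.4, 0.1]
width: -0.0001
```

```bash
python3 st.py
```

```text
clk 4.5 tcp [ 0.452  -0.1222  0.1002] w -0.0001 F [0.92 0.37 0.15]
tool axes [[-0.9988, 0.0491, -0.0016], [0.0491, 0.9988, -0.0002], [0.0016, -0.0003, -1.0]]
tip in box [-0.1151 -0.0006  0.0862] turn needed to -x: -0.0005240739295571117
```

move_arm([
  [[0,0.2,0,0.3,0],[0,0.2,0,0.4,0],[0,0.2,0,0.5,0],[0,0.2,0,0.6,0],[0,0.2,0,0.7,0]],
])

```text
clock: 5.0
eef_pos: [0.45, -0.1221, 0.0934]
tcp_rot: [0.025, 1.0, -0.0, 0.001]
force: [-1.9, 0.5, 4.1]
width: 0.0002
```

```bash
python3 st.py
```

```text
clk 5.0 tcp [ 0.45   -0.1221  0.0934] w 0.0002 F [-1.88  0.54  4.13]
tool axes [[-0.9988, 0.0493, -0.0014], [0.0493, 0.9988, -0.0002], [0.0014, -0.0003, -1.0]]
tip in box [-0.1172 -0.0007  0.0794] turn needed to -x: -0.0006576224488008542
```

```bash
python3 - <<'E'
from h import *
a=camera("side")[150:350,230:530]
cv2.imwrite("pics/b1.png",cv2.resize(a[:,:,::-1],None,fx=2.5,fy=2.5))
E
python3 st.py
```

```text
clk 5.05 tcp [ 0.45   -0.1221  0.0932] w -0.0005 F [-2.01  0.09  3.59]
tool axes [[-0.9988, 0.0492, -0.0014], [0.0492, 0.9988, -0.0002], [0.0014, -0.0003, -1.0]]
tip in box [-0.1172 -0.0007  0.0792] turn needed to -x: -0.0006158325083633898
```

View pics/b1.png

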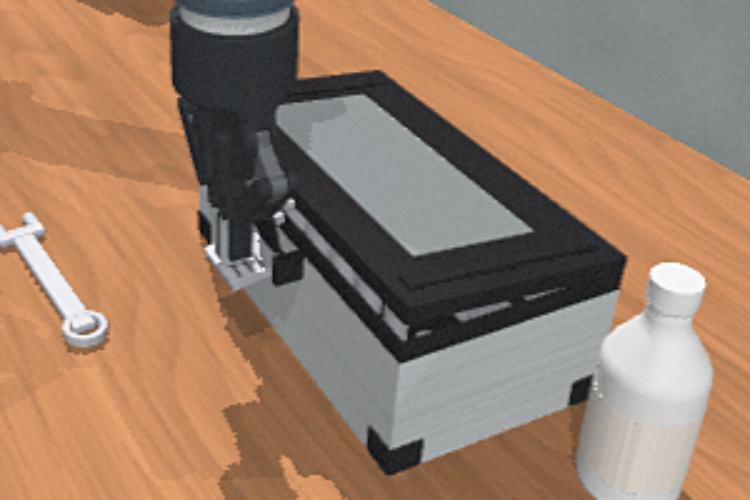

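The tab has freed the lid, which is a few degrees up at the front edge. I hold briefly, then back away outward and up.

move_arm([
  [[0,0,0,0,0],[0,0,0,0,0],[0,0,0,0,0],[0,0.5,0,-1,0],[0,2,0,-2,0]],
])

```text
clock: 5.55
eef_pos: [0.4308, -0.121, 0.1136]
tcp_rot: [0.024, 1.0, -0.0, 0.001]
force: [0.4, 0.6, 0.3]
width: -0.0003
```

```bash
python3 - <<'E'
from h import *
a=camera("side")[120:350,230:530]
cv2.imwrite("pics/b2.png",cv2.resize(a[:,:,::-1],None,fx=2.5,fy=2.5))
E
python3 st.py
```

```text
clk 5.6 tcp [ 0.4278 -0.1213  0.1143] w 0.0001 F [-2.56 -0.47  0.17]
tool axes [[-0.9988, 0.0498, -0.0001], [0.0498, 0.9988, -0.0003], [0.0001, -0.0003, -1.0]]
tip in box [-0.1394 -0.0009  0.1003] turn needed to -x: -0.001216506664103001
```

View pics/b2.png

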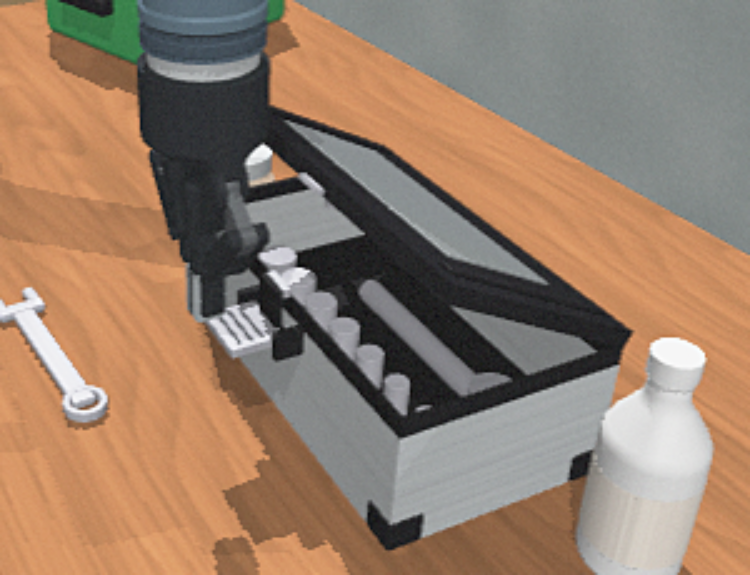

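move_arm([
  [[0,0,-1,-2.5,0],[0,0,-3,-5.2,0],[0,-2,-3,-5.2,0],[0,-4,-3,-5.2,0],[0,-4.8,-3,-5.2,0]],
])

```text
clock: 6.1
eef_pos: [0.4761, -0.1537, 0.1669]
tcp_rot: [0.025, 1.0, -0.0, 0.001]
force: [-0.1, 0.5, -0.6]
width: 0.0001
```

```bash
python3 - <<'E'
from h import *
a=camera("side")[100:350,230:530]
cv2.imwrite("pics/b3.png",cv2.resize(a[:,:,::-1],None,fx=2.4,fy=2.4))
E
python3 st.py
```

```text
clk 6.15 tcp [ 0.4765 -0.1534  0.1666] w 0.0 F [ 0.44 -0.16 -0.31]
tool axes [[-0.9988, 0.0488, -0.0024], [0.0488, 0.9988, -0.0005], [0.0024, -0.0006, -1.0]]
tip in box [-0.0892 -0.0307  0.1526] turn needed to -x: -0.00019250286514616022
```

View pics/b3.png

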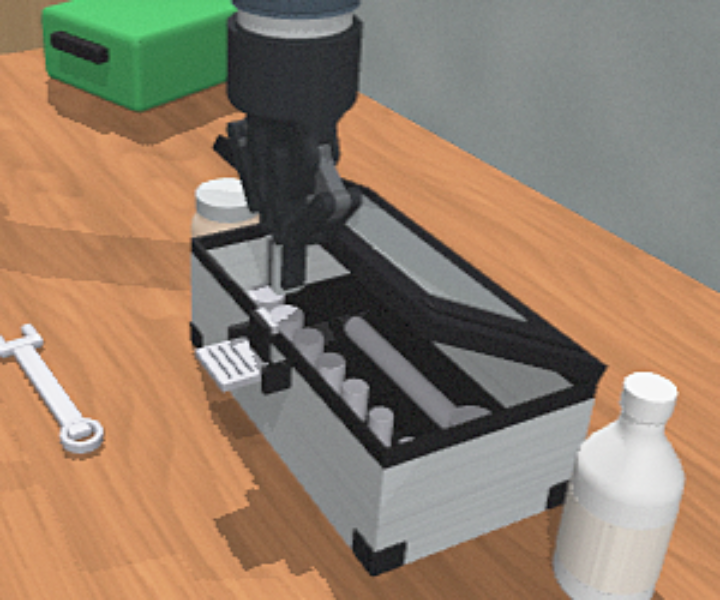

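move_arm([
  [[0,-1.2,0,0,0],[0,-2,0,-0.4,0],[0,-2.8,0,-1.4,0],[0,-3.6,0,-2.5,0],[0,-4.7,0,-3.7,0]],
])

```text
clock: 6.65
eef_pos: [0.5185, -0.1553, 0.2028]
tcp_rot: [0.025, 1.0, 0.001, -0.005]
force: [-7.8, 0.6, 6.0]
width: -0.0002
```

```bash
python3 - <<'E'
from h import *
a=camera("side")[60:350,230:530]
cv2.imwrite("pics/b4.png",cv2.resize(a[:,:,::-1],None,fx=2,fy=2))
E
python3 st.py
```

```text
clk 6.7 tcp [ 0.5235 -0.1557  0.2058] w 0.0002 F [-2.23 -0.65  4.15]
tool axes [[-0.9988, 0.0488, -0.0002], [0.0488, 0.9988, -0.0002], [0.0002, -0.0002, -1.0]]
tip in box [-0.0422 -0.0306  0.1918] turn needed to -x: -0.0001977672772053296
```

View pics/b4.png

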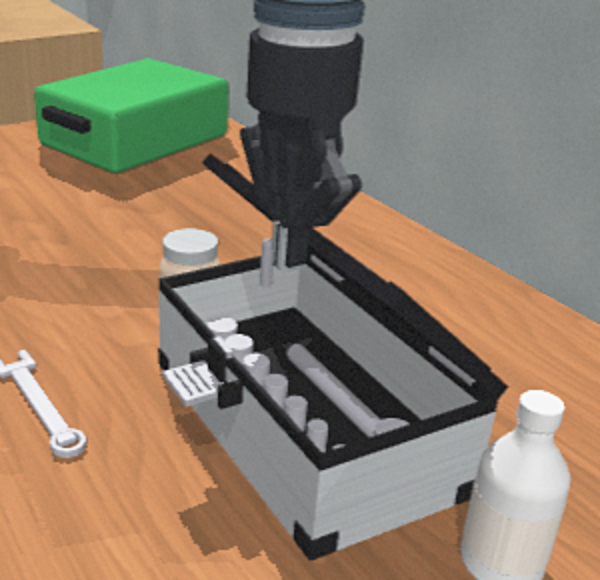

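move_arm([
  [[0,-1.2,0,-0.9,0],[0,-2.5,0,-1.8,0],[0,-3.8,0,-2.6,0],[0,-5.3,0,-3.2,0],[0,-6.8,0,-3.7,0]],
])

```text
clock: 7.2
eef_pos: [0.5918, -0.1591, 0.2433]
tcp_rot: [0.024, 1.0, -0.0, -0.0]
force: [-0.4, 0.5, -0.3]
width: -0.0005
```

```bash
python3 - <<'E'
from h import *
a=camera("side")[60:350,230:530]
cv2.imwrite("pics/b5.png",cv2.resize(a[:,:,::-1],None,fx=2,fy=2))
E
python3 st.py
```

```text
clk 7.25 tcp [ 0.5949 -0.1588  0.2442] w -0.0002 F [3.07 0.97 0.19]
tool axes [[-0.9988, 0.0478, -0.0047], [0.0478, 0.9989, -0.0006], [0.0047, -0.0009, -1.0]]
tip in box [ 0.0294 -0.0303  0.2302] turn needed to -x: 0.0007815869878529114
```

View pics/b5.png

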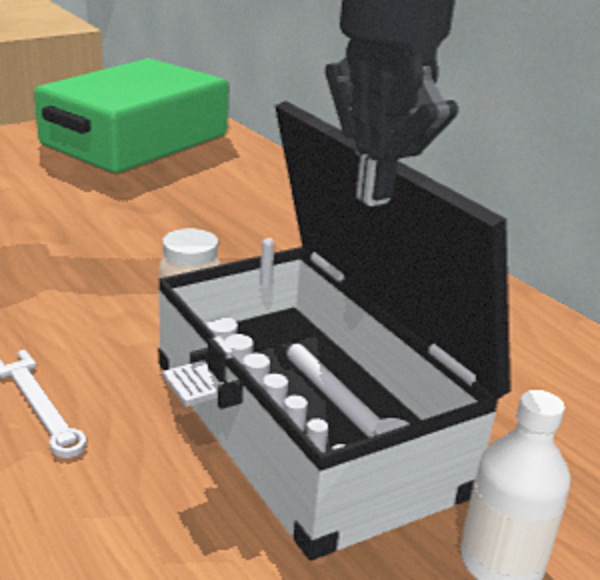

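move_arm([
  [[0,-1.5,0,-0.3,0],[0,-3,0,-0.4,0],[0,-4.2,0,-0.4,0],[0,-5.4,0,-0.3,0],[0,-6.3,0,-0.2,0]],
])

```text
clock: 7.75
eef_pos: [0.6582, -0.1616, 0.2461]
tcp_rot: [0.024, 1.0, -0.0, 0.002]
force: [-0.7, 0.1, 0.7]
width: 0.0001
```

```bash
python3 - <<'E'
from h import *
a=camera("side")[60:350,230:530]
cv2.imwrite("pics/b6.png",cv2.resize(a[:,:,::-1],None,fx=2,fy=2))
E
python3 st.py
```

```text
clk 7.8 tcp [ 0.6593 -0.1614  0.2458] w -0.0 F [1.66 0.14 0.46]
tool axes [[-0.9989, 0.0471, -0.0053], [0.0471, 0.9989, -0.0004], [0.0052, -0.0007, -1.0]]
tip in box [ 0.0938 -0.0297  0.2318] turn needed to -x: 0.0014983690462218036
```

View pics/b6.png

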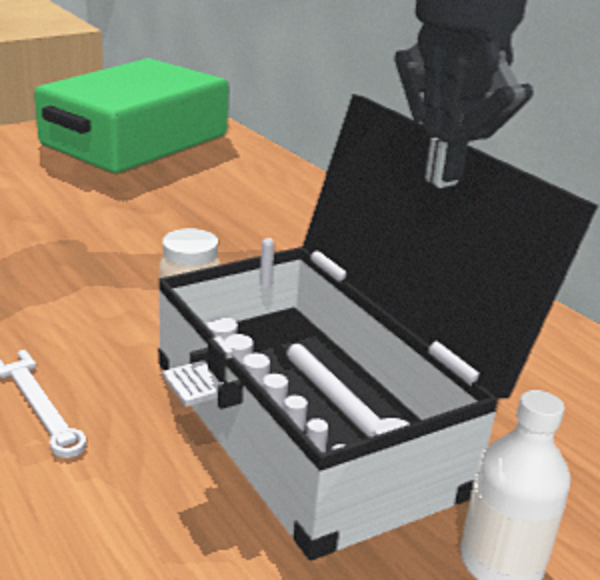

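The lid leans well back. I withdraw towards the robot and up.

move_arm([
  [[0,1,0,0,0],[0,3,0,-1,0],[0,6,0,-3,0],[0,9,0,-5,0],[0,12,0,-7,0]],
])

```text
clock: 8.3
eef_pos: [0.5362, -0.1557, 0.3154]
tcp_rot: [0.024, 1.0, -0.0, 0.002]
force: [-0.1, -0.6, 1.4]
width: 0.0002
```

move_arm([
  [[0,0,0,0,0],[0,0,0,0,0],[0,0,0,0,0],[0,0,0,0,0],[0,0,0,0,0]],
])

```text
clock: 8.8
eef_pos: [0.5364, -0.1553, 0.3142]
tcp_rot: [0.023, 1.0, -0.0, 0.001]
force: [1.5, 0.8, -0.0]
width: -0.0002
```

```bash
python3 - <<'E'
from h import *
b=np.load("box.npy")
for n in ("side","scene"):
    im=camera(n)[:,:,::-1].copy();c=get_calibration(n)
    for l,z in [("jar",.0425),("can",.075),("wrench",.004)]:
        r=recognise(n,l); print(n,l,r and np.round(r[0]["xy"],1))
    s=silhouettes(n,"lid")
    if s:
        m=s[0]["pixels"]
        for a in (1.57,1.65,1.7,1.75,1.8,1.85,1.9):
            h=cv2.convexHull(proj(c,box2w(b,lidangle_pts(a))).astype(np.float32));k=np.zeros((400,640),np.uint8);cv2.fillConvexPoly(k,np.round(h).astype(np.int32),1)
            print(a,round((m&(k>0)).sum()/(m|(k>0)).sum(),3))
    cv2.imwrite(f"pics/e_{n}.png",im)
E
python3 st.py
```

```text
side jar [324.6 184.3]
side can [488.3 308.4]
side wrench [251.9 263.2]
1.57 0.766
1.65 0.828
1.7 0.864
1.75 0.896
1.8 0.93
1.85 0.962
1.9 0.957
scene jar [363.7 219.9]
scene can [186.8 309.6]
scene wrench [277.3 195.2]
1.57 0.598
1.65 0.668
1.7 0.725
1.75 0.788
1.8 0.874
1.85 0.964
1.9 0.847
clk 9.3 tcp [ 0.5363 -0.1557  0.3155] w -0.0001 F [ 0.38  0.28 -0.51]
tool axes [[-0.9989, 0.0475, -0.0038], [0.0475, 0.9989, -0.0003], [0.0038, -0.0005, -1.0]]
tip in box [-0.0293 -0.03    0.3015] turn needed to -x: 0.0010963339550760232
```

View pics/e_side.png

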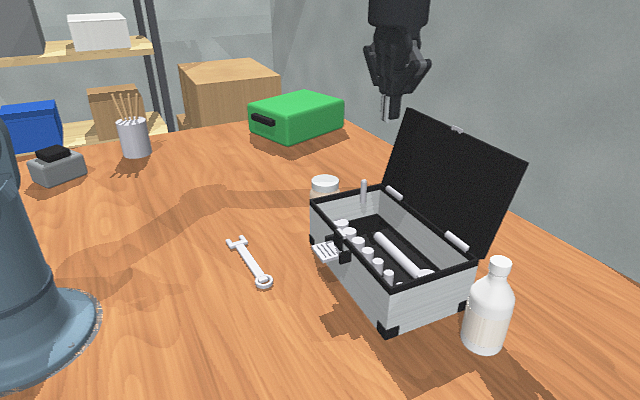

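View pics/e_scene.png

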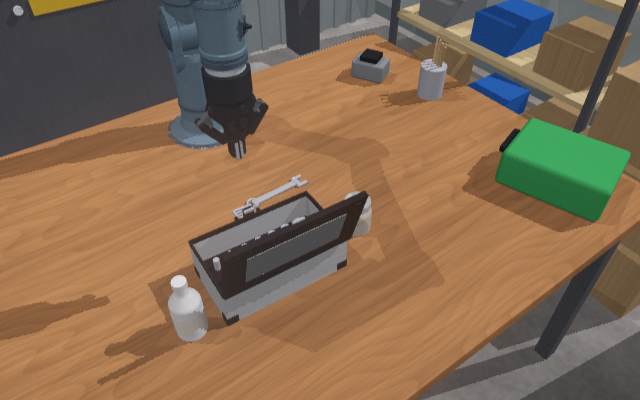

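The lid rests open, matching about 1.85 rad in both views. The jar (side view 325,184), bottle (488,308) and wrench (252,263) stand where they did, and the jar's shift in the scene view comes from the lid partly hiding it. The tab is level and the arm is clear, so I hand in.

```bash
python3 -c "
from rig import close_job
print(close_job())"
```

```text
the job is handed in; nothing more can be done
None
```

The tool box is open: its lid rests past upright by itself, and I handed the job in after about 9 s of the 48 s. The hand-in reports no verdict.

- **Pressing the tab:** With the fingers shut, I pressed the tab down about 4 mm. The highest reading at the end of a move was about 4 N, and the lid popped up to roughly 0.5 rad.
- **Pushing the lid:** The fingertips followed the lid's front edge up and over, reading at most about 8 N along the push (10 N in total). I then drew the arm back clear of the box.
- **Lid angle:** The lid's outline fits 1.85 rad best in both the side and scene cameras, with about 0.96 overlap in each.
- **Tab:** It looks level again in the side picture; I did not measure its angle.
- **Jar, bottle and wrench:** In the side camera they are within 5 pixels of where they started.
- **Disagreement:** The scene camera put the jar about 12 pixels (roughly 15–20 mm) off. I take this to be the open lid hiding part of it, because the side camera shows the jar within 2 pixels.
- **Contact at the end:** The force readings at the end were only noise, so the robot is touching nothing.

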